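# Tuck the cover strip under the splash flap and hold it down

### The job

Fit the loose metal cover strip onto the drip board: lay it on the board and slide its long plain edge under the hinged splash flap until it is fully home against the stop bar, without lifting the flap on the way. Finish while still holding the strip in the gripper and pressing it flat on the board with roughly 10 N, as if someone were about to screw it down; do not let go. Leave the timer, tape, vial and small beaker where they are.

Things in the scene. Friction and masses are not known exactly. Their poses are not given: they have to be found in the camera images.
- drip_board: Grey plastic board fixed to the bench, 170 (x) x 190 (y) x 12 mm thick. Origin: centre of its underside; +x runs from the open front edge to the flap's hinge, y along the hinge, z up. Bare and flat from x -85 to 10 mm. Behind that: the splash flap over x 12 to 73 mm, and two side cheeks (x 10 to 82 mm, top at z 32 mm) with inner faces at y +80 and -80 mm.
- board_home (a point): Middle of the front face of the stop bar under the flap, on the board's top face (board x 45, y 0, z 12 mm; the bar's top is at z 19 mm). The middle of the strip's plain edge belongs here. Board axes.
- splash_flap (a joint): Angle of the splash flap: flat aluminium, 152 mm wide (y), 60 deep, 4 thick, hinged along y at board x 73, z 25 mm. 0 = down and level (its start), resting on a stop of its hinge with the underside 9 mm above the board's top face; grows as it lifts, to 1.3 rad. Light weight and a weak spring hold it down: about 1 N at its edge lifts it.
- flap_edge (a point): Middle of the flap's free front edge (rounded lip), at underside height: board x 13 mm, y 0, z 21 mm with the flap down. Board axes while the flap is down.
- cover_strip: Loose aluminium strip, about 0.17 kg, flat on the bench, fin up: plate 100 (x) x 140 (y) x 5 mm with an upright fin to grip across its thickness: 10 thick (x), 80 long (y), centred at x -32 mm, from z 5 to 42 mm. Origin: centre of the plate's underside; +x from the fin to the plain edge that goes under the flap. When home: x along the board's x, origin at board x -5, z 12 mm.
- strip_edge (a point): Middle of the strip's plain edge, at the underside (strip x +50 mm, y 0, z 0). Strip axes. Under the flap the plate has 4 mm to spare above it, and 10 mm at each side cheek.
- strip_fin (a point): Middle of the top of the strip's fin (strip x -32 mm, y 0, z 42 mm). Strip axes. With the strip home the fin's middle is 50 mm in front of the flap's edge.
- timer: bench timer, 58x66x20 mm, a bystander; origin at the centre of its underside.
- tape_roll: roll of paper tape lying flat, 90x90x18 mm, a bystander; origin at the centre of its underside.
- vial: 20 ml capped vial standing upright, 24x24x56 mm, a bystander; origin at the centre of its underside.
- small_beaker: small glass beaker, 55x61x56 mm, a bystander; origin at the centre of its underside.
Things that resemble listed ones, but are neither listed nor needed, are in the scene too. Several things look just like the cover_strip: the one meant starts farthest to the robot's right.

How it is judged:
On the way:
1. the strip's edge has passed at least 7 mm under the flap's edge, low on the board (x of strip_edge in the frame of drip_board between 0.02 and 0.06 m and y of strip_edge in the frame of drip_board between -0.02 and 0.02 m and z of strip_edge in the frame of drip_board between 0.009 and 0.018 m), for 0.05 s.
At the end, for the whole second after the job is handed in: The strip lies flat on the board, edge under the flap within 5 mm of the stop bar and 14 mm of the middle, square within 0.07 rad, tilt under 0.035 rad; flap down (under 0.04 rad); the fingers are still on the strip, pressing it on the board with 4 to 30 N (x of strip_edge in the frame of drip_board between 0.04 and 0.05 m and y of strip_edge in the frame of drip_board between -0.014 and 0.014 m and z of strip_edge in the frame of drip_board between 0.009 and 0.0145 m and angle between the x axis of cover_strip and the x axis of drip_board, either way round below 0.07 rad and angle between cover_strip's own z axis and vertical below 0.035 rad and value of joint splash_flap below 0.04 rad and contact force between cover_strip and drip_board between 4 and 30 N and contact force between the fingers and cover_strip above 2 N and linear speed of cover_strip below 0.02 m/s); the arm keeps its last pose, push and grip.
It fails at once if the splash flap is lifted by more than 0.09 rad (about 5 mm at its edge) (value of joint splash_flap above 0.09 rad).
It fails at once if the timer is moved by more than 30 mm (distance of timer from where it was at the start of the episode above 0.03 m).
It fails at once if the tape roll is moved by more than 30 mm (distance of tape_roll from where it was at the start of the episode above 0.03 m).
It fails at once if the vial is moved by more than 30 mm (distance of vial from where it was at the start of the episode above 0.03 m).
It fails at once if the small beaker is moved by more than 30 mm (distance of small_beaker from where it was at the start of the episode above 0.03 m).
It also fails if it takes over 42 s, if anything falls off the work surface, if the arm or the gripper's body presses on something with over 40 N, if the wrist force passes 120 N, or if a joint passes its speed limit or range.

### The arm

A 7-joint arm with a two-finger parallel gripper is mounted at the origin on a cart in front of the work surface, level with it; the furniture and walls round the work are solid. World frame = base frame: x ahead of the robot, y to its left, z up, the work surface at z = 0. Lengths are in m, angles in rad, forces in N, time in s.
With the tool pointing down it reaches from about 0.425 to 0.95 m from the base axis. Payload 4.7 kg.
Tool frame: the origin (TCP) lies midway between the tips of the shut fingers; the grasp point (between the pads) lies grip_depth behind it (grip_depth is the distance from the TCP to the grasp point, in m); z points along the fingers, y is the direction in which the jaws open and shut (so a half turn about z gives the same grasp; the last joint's range is limited). The gripper opens to 87 mm and grips with 3 to 60 N. Pads are 19 mm wide; open, the fingers measure 117 mm over their backs; the gripper's body (75 mm by 190 mm) begins 51 mm behind the grasp point.
Start: joints at [-1.356, 0.469, -0.049, 1.532, 0.024, 1.141, -0.082], TCP at [0.163, 0.655, 0.223] pointing down, gripper open.
Joint ranges: [-2.59, 2.59], [-0.33, 1.99], [-1.39, 1.29], [0.1, 2.45], [-1.04, 4.18], [0.21, 1.99], [-2.66, 2.66]. Speed limits (rad/s): [2.57, 2.57, 3.14, 3.14, 3.14, 3.14, 3.14].

### API

Orientations are given as a rotation vector (axis times angle).
In Python, from workcell import observe, capture, finish_job, grip_depth gives the robot as it stands.
- The arm moves only by the shell command python3 -m creep 'ROWS' [OPENING] [FORCE]. ROWS is JSON, a list of rows, each a list of 6 numbers: the shift along the tool's x, y, z in m, then the turn, a rotation vector about the tool's x, y, z in rad. In form: [[x, y, z, rx, ry, rz], ...]. A call has 1 to 10 rows; each row is the pose to reach, as a shift and turn from the pose measured when the call began, along the tool's axes at that moment; what a row does not reach only later rows make up. A row lasts 1/8 s, in which the tool goes at most 62.5 mm and 10.7 degrees, less where a joint would pass 70% of its speed; a pose out of reach is approached as far as the arm can. A call with a gripper value outside its range is refused whole. OPENING is the opening, from 0 (shut) to 1 (fully open), set as the call begins (- or left out, the last holds). The fingers move at their own pace and stop on an object; FORCE is the grip in N (left out, the last holds). Time passes only in rows, so rows that repeat a pose let the fingers close. It gives the time, the measured TCP pose, the force and the opening at its end, in the units of the state.
- observe(): the state, without advancing time (a new reading comes with each control period).
- capture(name): name is "scene" or "top"; returns a dict with "image" (384x512x3 uint8, red, green, blue), "range_z" (384x512 float32, m along the optical axis (not along the pixel's ray), 0 where there is no reading), "fx", "fy", "cx", "cy" (pixels), "k1" (the pictures are not rectified: a ray, as slopes to the right and down, at radius r is drawn at 1 + k1 r^2 times it, then the intrinsics apply), "R" (3x3) and "t" (3): a world point X has camera coordinates R X + t. Camera axes: x right, y down, z forward; pixel columns grow to the right and rows downward; lengths in m; the calibration is good to about 2 mm. A picture is of the moment at which its call begins.
- finish_job(): hands the job in, once; it reports no verdict.
The state is a dict: "clock": time; "joints": joint angles; "dq": joint speeds; "effort": joint torques, N m; "tcp_pos": TCP position; "eef_rot": TCP orientation; "contact_force": force on the tool from outside, world axes, zero at the start; "wrist_torque": the same for the moment, N m; "gripper_width": finger opening in m.
Only numpy, scipy, OpenCV 4.12 (cv2) and the standard library are available. Lean on these libraries where they do the work, as an engineer would, in place of code of your own. Each camera call takes 0.05 s, during which the arm holds its last target.

## Working session

There is one attempt and no reset: what is moved stays moved. The work goes in short steps, Python scripts to look and compute and a shell command to move; the robot and the scene stay as the last step left them, time stands still between calls to the robot, and variables do not carry over. Pictures are saved under pics/ and viewed, and the job is handed in when it is done.

```bash
ls; mkdir -p pics; python3 - <<'E'
from workcell import observe, capture, grip_depth
import cv2
print(grip_depth); print(observe())
for n in("scene","top"):
    c=capture(n); cv2.imwrite(f"pics/{n}0.png",cv2.resize(c["image"][:,:,::-1],None,fx=1.5,fy=1.5))
    print(n,{k:c[k] for k in c if k not in("image","range_z")})
E
```

```text
pics
0.0187
{'clock': 0.0, 'joints': array([-1.35592279,  0.46947698, -0.04860696,  1.53367565,  0.024169  ,
        1.14096561, -0.08225551]), 'dq': array([ 4.04114419e-04,  5.27287438e-05, -2.02613853e-03, -2.29752833e-03,
       -4.04624481e-05, -1.29202772e-03,  1.47438900e-03]), 'effort': array([ 3.14567151e-04, -5.07980168e+01, -8.08394817e-02, -2.36149710e+01,
       -6.14150078e-02,  3.81023611e-02,  1.79540830e-04]), 'tcp_pos': array([0.16278284, 0.65447809, 0.22148325]), 'eef_rot': array([-3.81777900e-01, -3.11819661e+00,  3.03897535e-03]), 'contact_force': array([1.19079845, 0.94967195, 0.18100901]), 'wrist_torque': array([ 0.06030455, -0.06077514,  0.0327414 ]), 'gripper_width': 0.08711752217217204}
scene {'fx': 363.5951909357559, 'fy': 363.5951909357559, 'cx': 254.95218364921274, 'cy': 199.36380338224538, 'k1': -0.035947698288903054, 'R': array([[ 0.63889897, -0.7692418 , -0.00866949],
       [-0.57498956, -0.47001402, -0.66968188],
       [ 0.51107252,  0.43284393, -0.74259748]]), 't': array([-0.10785637,  0.44079189,  1.07591455])}
top {'fx': 347.51582013365226, 'fy': 347.51582013365226, 'cx': 253.1405055319312, 'cy': 189.61496031915843, 'k1': -0.024973821915062217, 'R': array([[-0.03836315, -0.99925531,  0.00413503],
       [-0.97742267,  0.03666386, -0.20808816],
       [ 0.2077816 , -0.01202459, -0.97810133]]), 't': array([0.26509286, 0.48765719, 1.06276365])}
```

View pics/scene0.png

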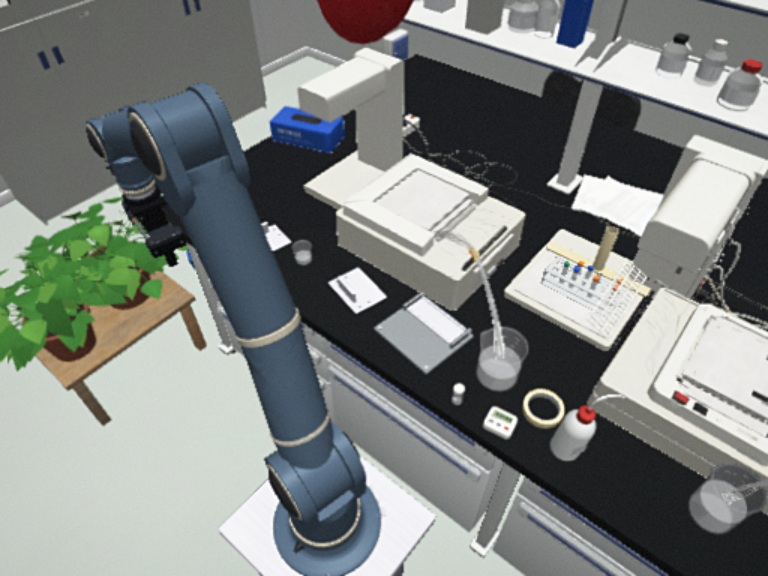

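View pics/top0.png

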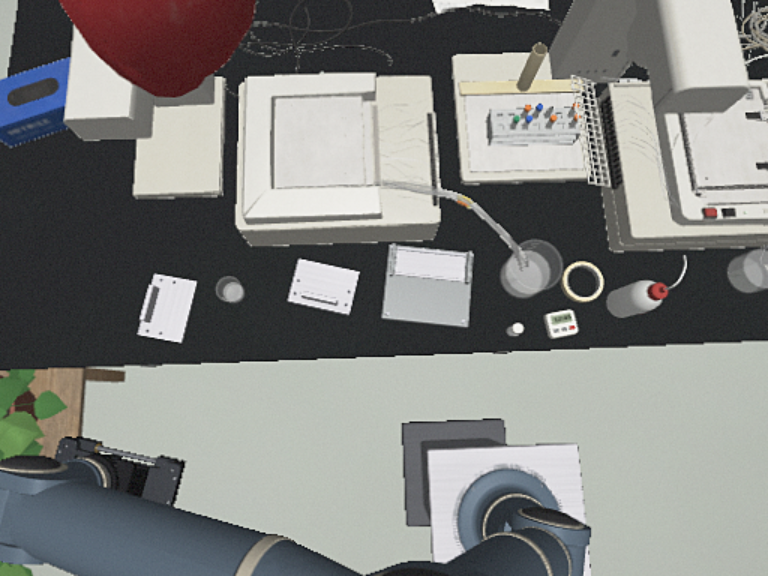

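The top view shows two strips, at about (167,307) and (324,285). The right-hand one is the target. The board is at (428,285) with its flap on the far side. I'll enlarge that area next.

```bash
cat > h.py <<'E'
import numpy as np, cv2
from workcell import observe, capture
def rays(c,uv):
    K=np.array([[c["fx"],0,c["cx"]],[0,c["fy"],c["cy"]],[0,0,1]])
    return cv2.undistortPoints(np.float64(uv).reshape(-1,1,2),K,np.array([c["k1"],0,0,0,0])).reshape(-1,2) 
# model: drawn = r*(1+k1 r^2) = OpenCV's k1 model
def atz(c,uv,z):
    s=rays(c,uv); d=np.c_[s,np.ones(len(s))]@c["R"]; o=-c["R"].T@c["t"]
    return o+d*((np.broadcast_to(z,len(s))-o[2])/d[:,2])[:,None]
def proj(c,X):
    K=np.array([[c["fx"],0,c["cx"]],[0,c["fy"],c["cy"]],[0,0,1]])
    return cv2.projectPoints(np.float64(X).reshape(-1,1,3),cv2.Rodrigues(c["R"])[0],c["t"],K,np.array([c["k1"],0,0,0]))[0].reshape(-1,2)
def cloud(c):
    v,u=np.mgrid[:384,:512]; uv=np.c_[u.ravel(),v.ravel()]
    s=rays(c,uv); z=c["range_z"].ravel(); P=np.c_[s,np.ones(len(s))]*z[:,None]
    return ((P-c["t"])@c["R"]).reshape(384,512,3), c["range_z"]>0
def crop(c,u0,v0,u1,v1,f,name):
    im=cv2.resize(c["image"][v0:v1,u0:u1,::-1],None,fx=f,fy=f,interpolation=cv2.INTER_CUBIC)
    for u in range(-(-u0//10)*10,u1,10):
        cv2.putText(im,str(u),((u-u0)*f+f//2,10),0,.33,(0,255,255),1); cv2.line(im,((u-u0)*f+f//2,12),((u-u0)*f+f//2,17),(0,255,255),1)
    for v in range(-(-v0//10)*10,v1,10):
        cv2.putText(im,str(v),(0,(v-v0)*f+f//2+4),0,.33,(0,255,255),1); cv2.line(im,(22,(v-v0)*f+f//2),(27,(v-v0)*f+f//2),(0,255,255),1)
    cv2.imwrite(name,im)
E
python3 - <<'E'
from h import *
c=capture("top"); crop(c,185,155,325,225,5,"pics/t1.png")
crop(capture("scene"),210,170,330,260,6,"pics/s1.png")
P,ok=cloud(c)
for n,(u,v) in dict(bench=(180,200),stripplate=(215,185),fin=(213,199),board=(285,200),flap=(287,176)).items(): print(n,P[v,u].round(4))
E
```

```text
bench [0.4811 0.4899 0.0043]
stripplate [0.5274 0.3727 0.0059]
fin [0.4735 0.3764 0.0407]
board [0.4663 0.1424 0.0139]
flap [0.5455 0.1319 0.0217]
```

View pics/t1.png

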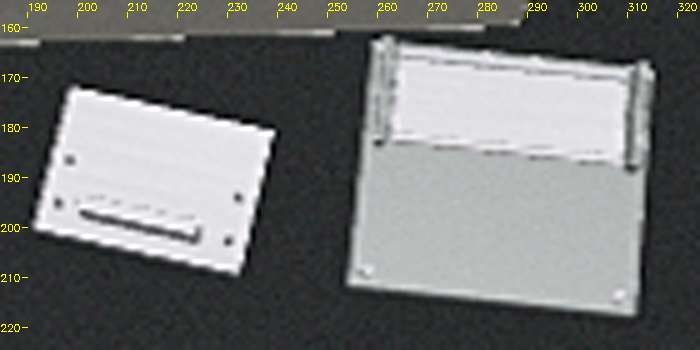

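View pics/s1.png

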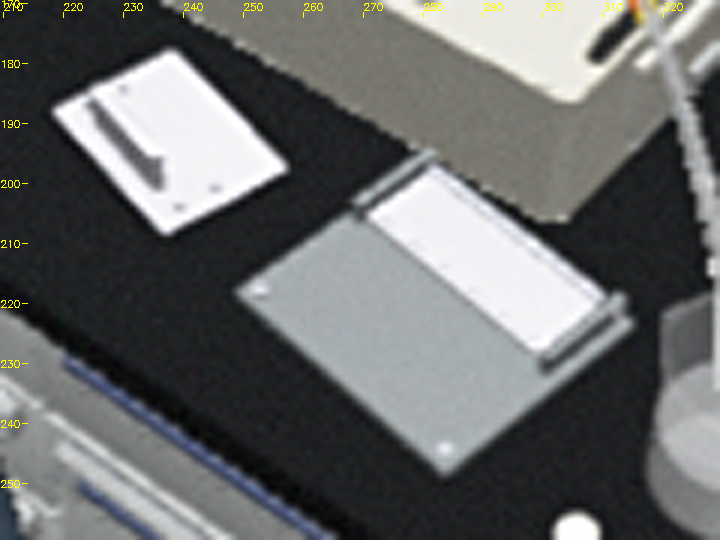

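```bash
cat > fit.py <<'E'
from h import *
from scipy.optimize import least_squares
def fit(obs,x0):
    # obs: list of (cam, model pts Nx3, px Nx2)
    def res(p):
        r=[]
        for c,M,uv in obs:
            X=np.c_[p[0]+M[:,0]*np.cos(p[2])-M[:,1]*np.sin(p[2]),p[1]+M[:,0]*np.sin(p[2])+M[:,1]*np.cos(p[2]),M[:,2]]
            r.append(proj(c,X)-uv)
        return np.concatenate(r).ravel()
    s=least_squares(res,x0,loss="soft_l1"); return s.x,res(s.x).reshape(-1,2)
A=np.array
E
python3 - <<'E'
from fit import *
t=capture("top"); s=capture("scene")
S=A([[.05,.07,.005],[.05,-.07,.005],[-.05,-.07,.005],[-.05,.07,.005]])
st=A([[198.6,172.2],[239.4,180.6],[232.6,209.8],[191.4,201]])
ss=A([[238.2,177.6],[257.9,197.6],[237.2,208.9],[218.4,187.9]])
B=A([[-.085,.095,.012],[-.085,-.095,.012]])
F=A([[.013,.076,.025],[.013,-.076,.025]])
bt=A([[254,211.8],[312.2,217.8]]); ft=A([[263.2,183.2],[310,187.6]])
bs=A([[248.9,218.4],[284.1,248.6]])
for n,o in dict(top=[(t,S,st)],scene=[(s,S,ss)],both=[(t,S,st),(s,S,ss)]).items():
    p,r=fit(o,[.5,.37,0]); print("strip",n,p.round(4),r.round(1).tolist())
for n,o in dict(top=[(t,B,bt),(t,F,ft)],scene=[(s,B,bs)],both=[(t,B,bt),(t,F,ft),(s,B,bs)]).items():
    p,r=fit(o,[.5,.13,0]); print("board",n,p.round(4),r.round(1).tolist())
E
```

```text
strip top [ 0.5079  0.3716 -0.2481] [[0.1, 0.1], [-0.2, 0.2], [0.0, -0.2], [0.1, -0.1]]
strip scene [ 0.5053  0.3708 -0.2515] [[0.1, 0.3], [-0.2, -0.1], [0.0, -0.3], [0.0, 0.1]]
strip both [ 0.5071  0.3715 -0.2494] [[0.1, 0.3], [-0.2, 0.4], [0.0, 0.1], [0.1, 0.1], [0.2, 0.0], [-0.0, -0.4], [0.3, -0.6], [0.2, -0.2]]
board top [ 0.501   0.1383 -0.1449] [[0.4, 0.2], [0.1, 0.3], [0.1, -0.5], [-0.7, -0.1]]
board scene [ 0.4977  0.1387 -0.14  ] [[-0.1, -0.1], [0.1, 0.1]]
board both [ 0.5002  0.1385 -0.1443] [[0.4, 0.5], [0.0, 0.6], [0.1, -0.2], [-0.7, 0.2], [0.4, -0.6], [0.4, -0.3]]
```

```bash
cat > go.py <<'E'
import sys
from h import *
from scipy.spatial.transform import Rotation as Rn
def go(pos,yaw):
    o=observe(); R0=Rn.from_rotvec(o["eef_rot"]); 
    y=np.array([np.cos(yaw),np.sin(yaw),0]); z=np.array([0,0,-1.]); Rt=Rn.from_matrix(np.c_[np.cross(y,z),y,z])
    d=R0.inv().apply(np.array(pos)-o["tcp_pos"]); r=(R0.inv()*Rt).as_rotvec()
    print("t",round(o["clock"],2),"tcp",o["tcp_pos"].round(4),"F",o["contact_force"].round(1),"w",round(o["gripper_width"],4))
    print("shift",d.round(4),"rot",r.round(4),"deg",np.degrees(np.linalg.norm(r)).round(1))
    # tool axes in world
    print("axes",R0.as_matrix().round(3).tolist())
if __name__=="__main__": a=[float(v) for v in sys.argv[1:]]; go(a[:3],a[3])
E
python3 go.py 0.476 0.3794 0.20 -0.2494
python3 - <<'E'
from h import *
P,ok=cloud(capture("top"))
# tall things near work area
m=ok&(P[...,2]>.06)&(P[...,0]>.3)&(P[...,1]>-.05)&(P[...,1]<.6)&(P[...,0]<.75)
Q=P[m]
for y in np.arange(-.05,.6,.05):
    q=Q[(Q[:,1]>y)&(Q[:,1]<y+.05)]
    if len(q): print(round(y,2),"minx",q[:,0].min().round(3),"maxz",q[:,2].max().round(3))
E
```

```text
t 0.3 tcp [0.1629 0.6549 0.2222] F [-0.6 -0.5  0.3] w 0.087
shift [-0.3704 -0.1918  0.0224] rot [-4.0000e-04  4.0000e-04  1.5764e+00] deg 90.3
axes [[-0.97, 0.241, -0.0], [0.241, 0.97, -0.001], [-0.0, -0.001, -1.0]]
-0.05 minx 0.4 maxz 0.166
0.0 minx 0.559 maxz 0.219
0.05 minx 0.588 maxz 0.246
0.1 minx 0.605 maxz 0.248
0.15 minx 0.605 maxz 0.235
0.2 minx 0.604 maxz 0.204
0.25 minx 0.604 maxz 0.174
0.3 minx 0.604 maxz 0.173
0.35 minx 0.592 maxz 0.764
0.4 minx 0.563 maxz 0.789
0.45 minx 0.551 maxz 0.799
0.5 minx 0.492 maxz 0.173
0.55 minx 0.474 maxz 0.061
```

```bash
python3 -m creep '[[-0.041,-0.021,0,0,0,0.175],[-0.082,-0.043,0,0,0,0.35],[-0.123,-0.064,0,0,0,0.525],[-0.165,-0.085,0.005,0,0,0.70],[-0.206,-0.107,0.01,0,0,0.875],[-0.247,-0.128,0.015,0,0,1.05],[-0.288,-0.149,0.02,0,0,1.225],[-0.329,-0.17,0.022,0,0,1.40],[-0.37,-0.192,0.022,0,0,1.576],[-0.37,-0.192,0.022,0,0,1.576]]' 1.0 30; python3 go.py 0.476 0.3794 0.10 -0.2494
```

```text
clock: 1.6
tcp_pos: [0.4792, 0.3751, 0.2008]
eef_rot: [2.486, 1.916, 0.001]
contact_force: [-0.1, -0.4, 1.2]
gripper_width: 0.0872
t 1.6 tcp [0.4792 0.3751 0.2008] F [-0.1 -0.4  1.2] w 0.0872
shift [ 0.0035 -0.0045  0.1007] rot [ 0.0027  0.0015 -0.0078] deg 0.5
axes [[0.254, 0.967, 0.002], [0.967, -0.254, -0.002], [-0.001, 0.003, -1.0]]
```

```bash
python3 -m creep '[[0.002,-0.003,0.04,0,0,-0.005],[0.0035,-0.0045,0.08,0.0027,0.0015,-0.008],[0.0035,-0.0045,0.10,0.0027,0.0015,-0.008],[0.0035,-0.0045,0.1,0.0027,0.0015,-0.008]]'; python3 go.py 0.476 0.3794 0.012 -0.2494
python3 - <<'E'
from h import *
crop(capture("top"),170,130,290,220,6,"pics/t2.png")
crop(capture("scene"),190,130,310,220,6,"pics/s2.png")
E
```

```text
clock: 2.1
tcp_pos: [0.4741, 0.3796, 0.0991]
eef_rot: [-2.478, -1.931, 0.006]
contact_force: [-0.3, -1.0, -0.1]
gripper_width: 0.0866
t 2.1 tcp [0.4741 0.3796 0.0991] F [-0.3 -1.  -0.1] w 0.0866
shift [0.0005 0.0021 0.0871] rot [-0.0026  0.0029  0.0024] deg 0.3
axes [[0.245, 0.97, -0.003], [0.97, -0.245, -0.002], [-0.003, -0.003, -1.0]]
```

View pics/t2.png

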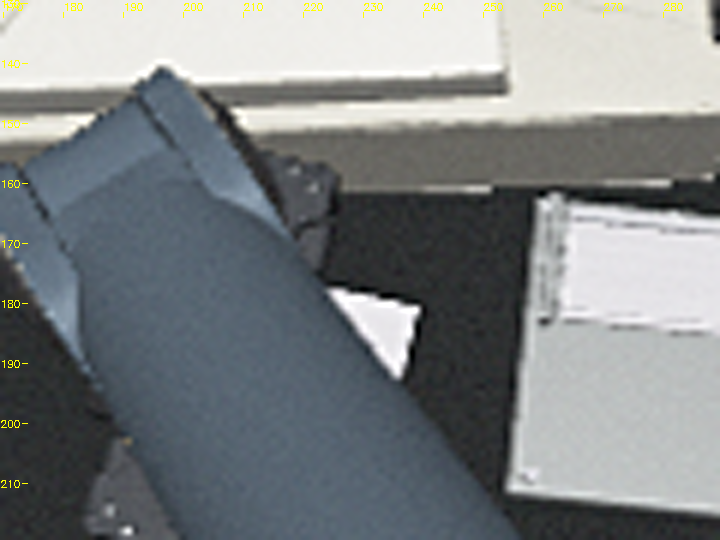

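View pics/s2.png

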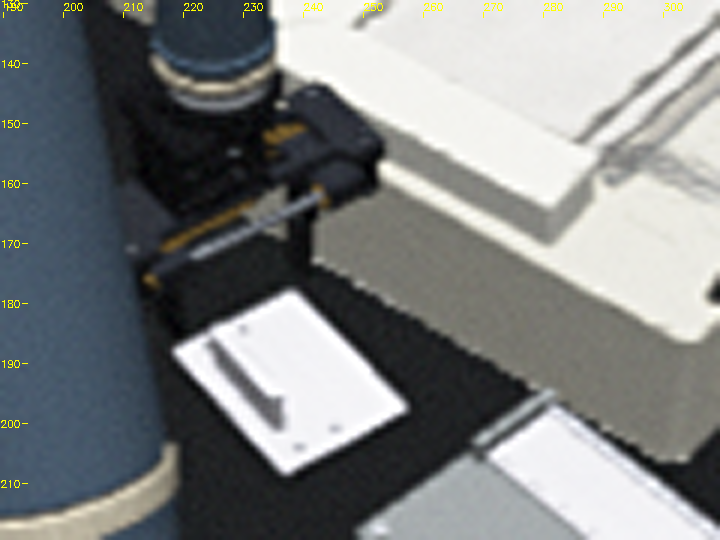

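```bash
python3 -m creep '[[0.0005,0.002,0.03,-0.0026,0.003,0.0024],[0.0005,0.002,0.055,-0.0026,0.003,0.0024],[0.0005,0.002,0.075,-0.0026,0.003,0.0024],[0.0005,0.002,0.085,-0.0026,0.003,0.0024],[0.0005,0.002,0.087,-0.0026,0.003,0.0024]]'; python3 go.py 0.476 0.3794 0.012 -0.2494
python3 - <<'E'
from h import *
crop(capture("scene"),190,130,310,220,6,"pics/s3.png")
E
```

```text
clock: 2.82
tcp_pos: [0.4782, 0.3806, 0.0144]
eef_rot: [-2.481, -1.927, -0.008]
contact_force: [-0.2, -0.4, -0.3]
gripper_width: 0.087
t 2.83 tcp [0.4782 0.3806 0.0144] F [-0.2 -0.4 -0.3] w 0.087
shift [-0.0017 -0.0019  0.0024] rot [ 0.003  -0.0042 -0.0009] deg 0.3
axes [[0.248, 0.969, 0.004], [0.969, -0.248, 0.003], [0.004, 0.003, -1.0]]
```

View pics/s3.png

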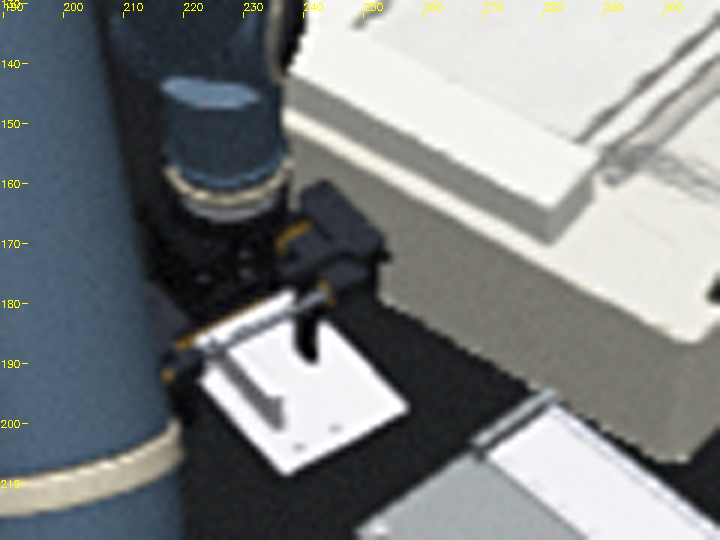

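```bash
python3 -m creep '[[-0.0017,-0.0019,0.0024,0.003,-0.004,0],[-0.0017,-0.0019,0.0024,0.003,-0.004,0],[-0.0017,-0.0019,0.0024,0.003,-0.004,0],[-0.0017,-0.0019,0.0024,0.003,-0.004,0],[-0.0017,-0.0019,0.0024,0.003,-0.004,0],[-0.0017,-0.0019,0.0024,0.003,-0.004,0]]' 0 45; python3 go.py 0.476 0.3794 0.012 -0.2494
python3 -m creep '[[0,0,0,0,0,0],[0,0,0,0,0,0]]'
python3 - <<'E'
from h import *
crop(capture("scene"),190,130,310,220,6,"pics/s4.png")
print(observe())
E
```

```text
clock: 3.62
tcp_pos: [0.4761, 0.3795, 0.0122]
eef_rot: [-2.481, -1.927, -0.001]
contact_force: [-0.1, 0.1, -0.3]
gripper_width: 0.0351
t 3.62 tcp [0.4761 0.3795 0.0122] F [-0.1  0.1 -0.3] w 0.0351
shift [-0.0001 -0.0001  0.0002] rot [ 0.0003 -0.0006 -0.001 ] deg 0.1
axes [[0.248, 0.969, 0.0], [0.969, -0.248, 0.001], [0.001, 0.0, -1.0]]
clock: 3.88
tcp_pos: [0.4762, 0.3795, 0.0122]
eef_rot: [-2.481, -1.927, -0.001]
contact_force: [-0.2, 0.1, -0.2]
gripper_width: 0.015
{'clock': 3.925, 'joints': array([-0.96251126,  0.62598729,  0.30208199,  1.87542947, -0.28061581,
        0.6806578 , -0.74529226]), 'dq': array([ 0.00148229,  0.00194881,  0.00272423, -0.00312879,  0.00167749,
       -0.00527087, -0.0004495 ]), 'effort': array([-3.43001001e-01, -4.96884835e+01,  4.60072070e+00, -1.56518233e+01,
       -1.45929772e-01,  1.32333515e-01,  6.10871270e-03]), 'tcp_pos': array([0.47622721, 0.37945688, 0.01217988]), 'eef_rot': array([-2.48140091e+00, -1.92669352e+00, -1.20997103e-03]), 'contact_force': array([ 0.89959367, -0.61438363, -0.08877358]), 'wrist_torque': array([-0.15906709, -0.02039515,  0.05338345]), 'gripper_width': 0.01063231319225353}
```

View pics/s4.png

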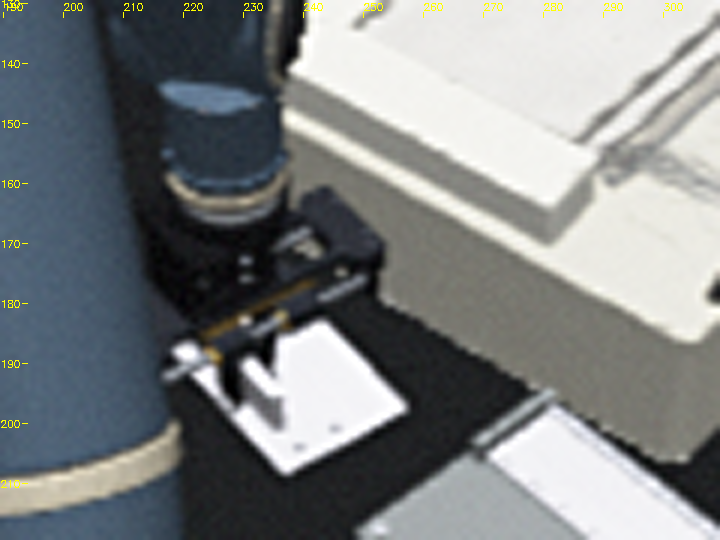

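```bash
python3 -m creep '[[0,0,0,0,0,0],[0,0,0,0,0,0],[0,0,0,0,0,0],[0,0,-0.02,0,0,0],[0,0,-0.045,0,0,0],[0,0,-0.07,0,0,0],[0,0,-0.07,0,0,0],[0,0,-0.07,0,0,0]]' 0 45; python3 - <<'E'
from h import *
crop(capture("scene"),190,130,310,220,6,"pics/s5.png")
crop(capture("top"),170,130,290,220,6,"pics/t5.png")
o=observe(); print(o["clock"],o["contact_force"],o["wrist_torque"],o["gripper_width"])
E
```

```text
clock: 4.92
tcp_pos: [0.4756, 0.3792, 0.0819]
eef_rot: [-2.481, -1.927, 0.0]
contact_force: [0.3, 0.4, -2.3]
gripper_width: 0.0097
5.025 [ 0.15637741 -0.15379801 -1.91062407] [-0.10736167  0.07391756  0.02514956] 0.009967956533248874
```

View pics/s5.png

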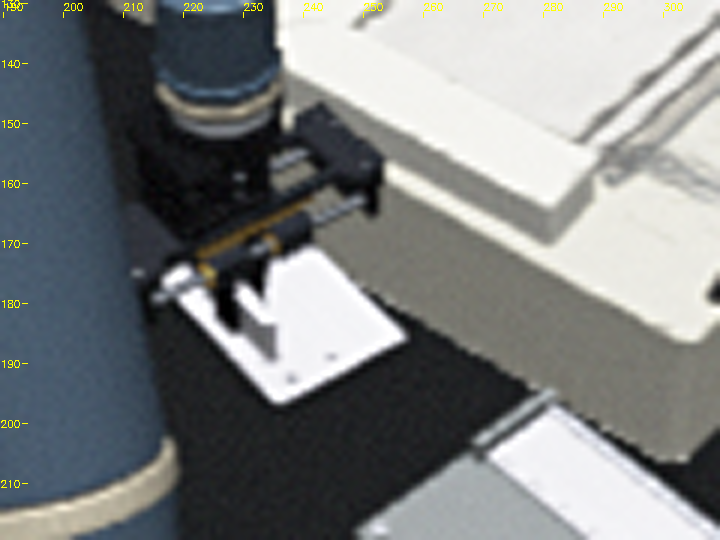

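```bash
python3 go.py 0.417 0.1506 0.075 -0.1443
```

```text
t 5.03 tcp [0.4754 0.3789 0.0812] F [ 0.2 -0.2 -1.9] w 0.01
shift [-0.2357 -0.      0.0064] rot [-0.0009  0.0011 -0.1059] deg 6.1
axes [[0.248, 0.969, -0.001], [0.969, -0.248, -0.001], [-0.001, -0.001, -1.0]]
```

```bash
python3 -m creep '[[-0.03,0,0,0,0,-0.015],[-0.06,0,0,0,0,-0.03],[-0.095,0,0,0,0,-0.045],[-0.13,0,0,0,0,-0.06],[-0.165,0,0,0,0,-0.075],[-0.195,0,0.003,0,0,-0.09],[-0.22,0,0.006,-0.001,0.001,-0.106],[-0.236,0,0.006,-0.001,0.001,-0.106],[-0.236,0,0.006,-0.001,0.001,-0.106]]'; python3 go.py 0.417 0.1506 0.04 -0.1443; python3 - <<'E'
from h import *
crop(capture("scene"),220,170,340,260,6,"pics/s6.png")
crop(capture("top"),230,150,350,240,6,"pics/t6.png")
E
```

```text
clock: 6.15
tcp_pos: [0.4167, 0.1494, 0.0752]
eef_rot: [2.378, 2.053, -0.001]
contact_force: [-0.4, -0.0, -0.6]
gripper_width: 0.0098
t 6.15 tcp [0.4167 0.1494 0.0752] F [-0.4 -0.  -0.6] w 0.0098
shift [0.0012 0.0002 0.0352] rot [-0.0004  0.0006 -0.0021] deg 0.1
axes [[0.146, 0.989, -0.001], [0.989, -0.146, -0.0], [-0.001, -0.0, -1.0]]
```

View pics/s6.png

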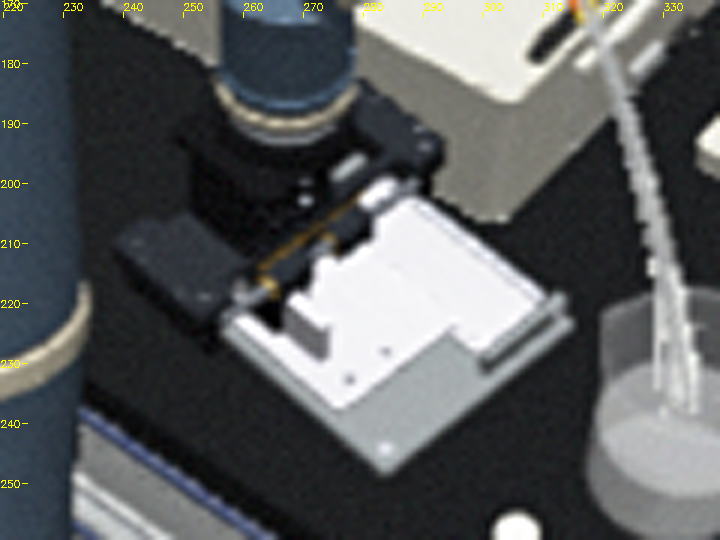

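View pics/t6.png

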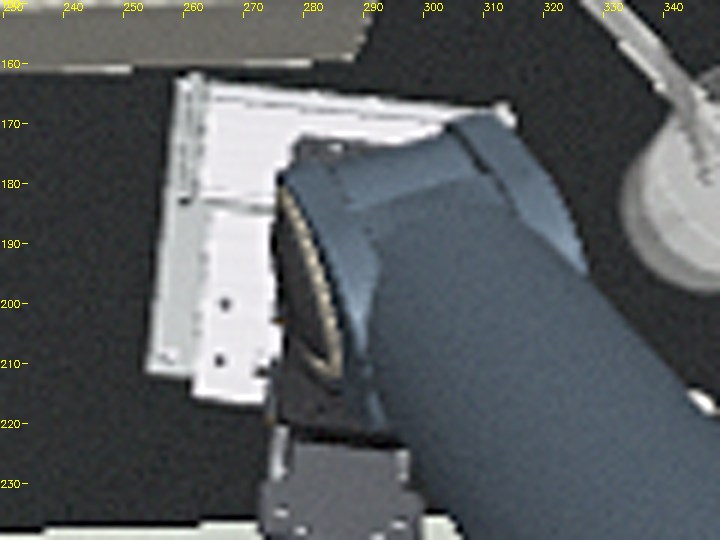

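```bash
python3 -m creep '[[0.001,0,0.015,0,0,-0.001],[0.001,0,0.03,0,0,-0.002],[0.001,0,0.04,0,0,-0.002],[0.001,0,0.042,0,0,-0.002],[0.001,0,0.042,0,0,-0.002]]'; python3 go.py 0.417 0.1506 0.026 -0.1443; python3 - <<'E'
from h import *
crop(capture("scene"),240,190,320,250,9,"pics/s7.png")
crop(capture("top"),240,160,330,230,8,"pics/t7.png")
E
```

```text
clock: 6.88
tcp_pos: [0.4177, 0.1521, 0.0334]
eef_rot: [2.373, 2.058, 0.001]
contact_force: [1.1, 0.4, -1.3]
gripper_width: 0.0091
t 6.88 tcp [0.4177 0.1521 0.0334] F [ 1.1  0.4 -1.3] w 0.0091
shift [-0.0016 -0.0005  0.0073] rot [ 0.0007 -0.0003  0.0024] deg 0.1
axes [[0.141, 0.99, 0.001], [0.99, -0.141, 0.0], [0.0, 0.001, -1.0]]
```

View pics/s7.png

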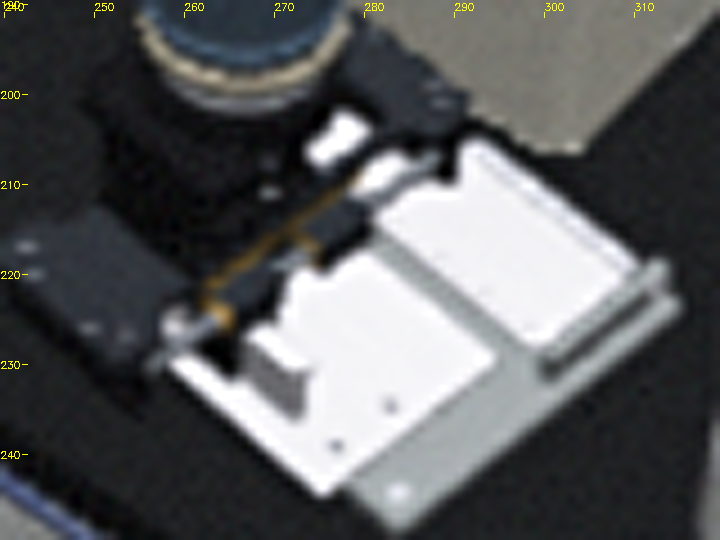

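View pics/t7.png

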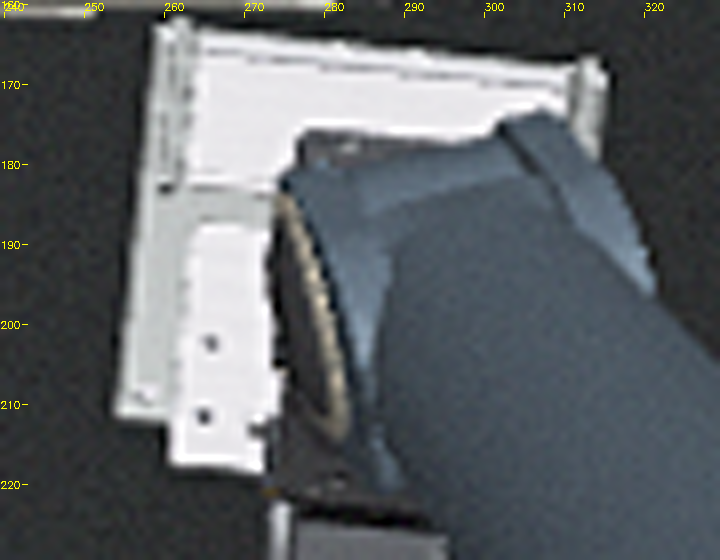

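```bash
python3 - <<'E'
from fit import *
t=capture("top"); s=capture("scene")
z=.0264
Mt=A([[.05,.07,z],[-.05,.07,z]]); Ms=A([[.05,-.07,z],[-.05,-.07,z]])
pt=A([[263.3,188],[260.8,217.6]]); ps=A([[294.8,229.2],[275.3,244.6]])
p,r=fit([(t,Mt,pt),(s,Ms,ps)],[.45,.14,-.14]); print(p.round(4),r.round(1).tolist())
b=A([.5002,.1385,-.1443]); c,sn=np.cos(b[2]),np.sin(b[2]); d=p[:2]-b[:2]
print("board frame origin",(c*d[0]+sn*d[1]).round(4),(-sn*d[0]+c*d[1]).round(4),"yaw",p[2]-b[2])
o=observe()["tcp_pos"]; f=p[:2]-.032*A([np.cos(p[2]),np.sin(p[2])]); print("fin",f,"tcp",o)
E
```

```text
[ 0.4472  0.1492 -0.1478] [[0.5, -0.1], [-0.2, 0.5], [0.1, -0.1], [-0.0, -0.4]]
board frame origin -0.054 0.0029 yaw -0.003519440065965579
fin [0.41556812 0.15387838] tcp [0.41797825 0.15231069 0.03389127]
```

```bash
python3 -m creep '[[-0.002,0,0.004,0,0,0.002],[-0.0025,0,0.008,0,0,0.002],[-0.0025,0,0.0085,0,0,0.002],[-0.0025,0,0.0085,0,0,0.002]]'; python3 -m creep '[[0,0,0.0015,0,0,0],[0,0,0.0015,0,0,0]]'; python3 go.py 0.4183 0.1500 0.026 -0.1443;
```

```text
clock: 7.58
tcp_pos: [0.4176, 0.1498, 0.0253]
eef_rot: [2.375, 2.056, 0.003]
contact_force: [0.3, -0.7, -1.5]
gripper_width: 0.0098
clock: 7.82
tcp_pos: [0.4178, 0.1499, 0.0241]
eef_rot: [2.375, 2.056, 0.003]
contact_force: [-0.6, 0.1, 2.9]
gripper_width: 0.0097
t 7.83 tcp [0.4178 0.1499 0.0241] F [-0.6  0.1  2.9] w 0.0097
shift [ 0.0001  0.0005 -0.0019] rot [ 0.0015 -0.0014  0.0005] deg 0.1
axes [[0.143, 0.99, 0.002], [0.99, -0.143, 0.001], [0.001, 0.002, -1.0]]
```

```bash
python3 -m creep '[[0,0.003,-0.0008,0,0,0],[0,0.007,-0.0008,0.001,-0.001,0],[0,0.011,-0.0008,0.001,-0.001,0],[0,0.014,-0.0008,0.001,-0.001,0],[0,0.014,-0.0008,0.001,-0.001,0]]';  python3 go.py 0.4183 0.1500 0.0245 -0.1443; python3 - <<'E'
from h import *
crop(capture("scene"),240,190,320,250,9,"pics/s8.png")
crop(capture("top"),240,160,330,230,8,"pics/t8.png")
E
```

```text
clock: 8.45
tcp_pos: [0.4319, 0.1478, 0.0249]
eef_rot: [2.376, 2.055, 0.001]
contact_force: [-0.1, -0.9, -1.5]
gripper_width: 0.0096
t 8.45 tcp [0.4319 0.1478 0.0249] F [-0.1 -0.9 -1.5] w 0.0096
shift [ 0.0002 -0.0138  0.0004] rot [ 0.0007 -0.0004  0.0001] deg 0.0
axes [[0.144, 0.99, 0.001], [0.99, -0.144, 0.0], [0.0, 0.001, -1.0]]
```

View pics/s8.png

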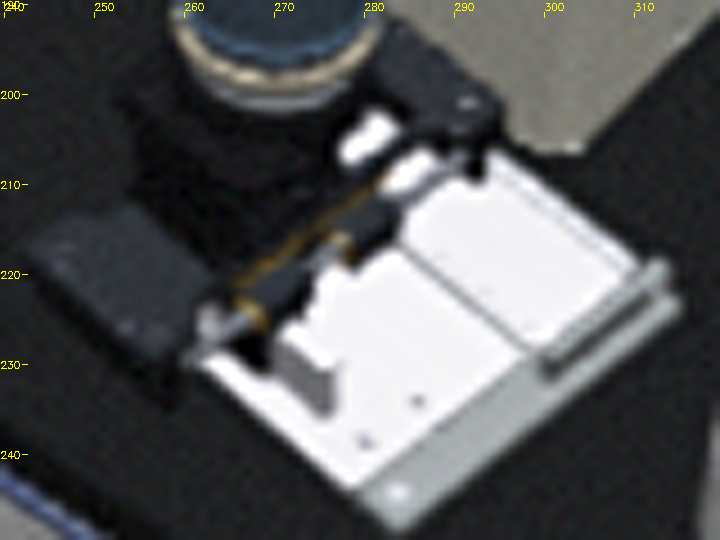

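View pics/t8.png

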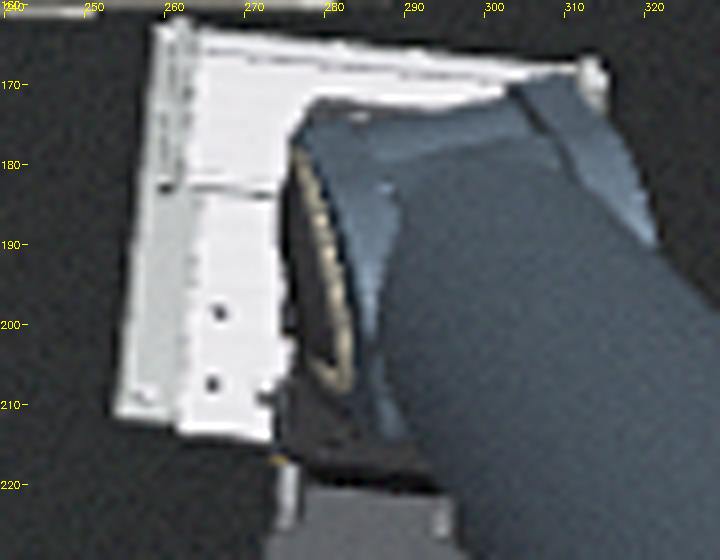

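```bash
python3 -m creep '[[0,0.003,0.0002,0,0,0],[0,0.006,0.0004,0.001,0,0],[0,0.009,0.0004,0.001,0,0],[0,0.012,0.0004,0.001,0,0],[0,0.012,0.0004,0.001,0,0]]';  python3 go.py 0.4636 0.1438 0.0245 -0.1443; python3 - <<'E'
from h import *
crop(capture("scene"),240,190,320,250,9,"pics/s9.png")
E
```

```text
clock: 9.18
tcp_pos: [0.4437, 0.1461, 0.0245]
eef_rot: [-2.375, -2.055, 0.0]
contact_force: [0.8, -0.2, -1.9]
gripper_width: 0.0098
t 9.18 tcp [0.4437 0.1461 0.0245] F [ 0.8 -0.2 -1.9] w 0.0098
shift [ 0.0006  0.02   -0.    ] rot [-0.0005 -0.0003  0.0001] deg 0.0
axes [[0.144, 0.99, -0.0], [0.99, -0.144, 0.0], [0.0, -0.001, -1.0]]
```

View pics/s9.png

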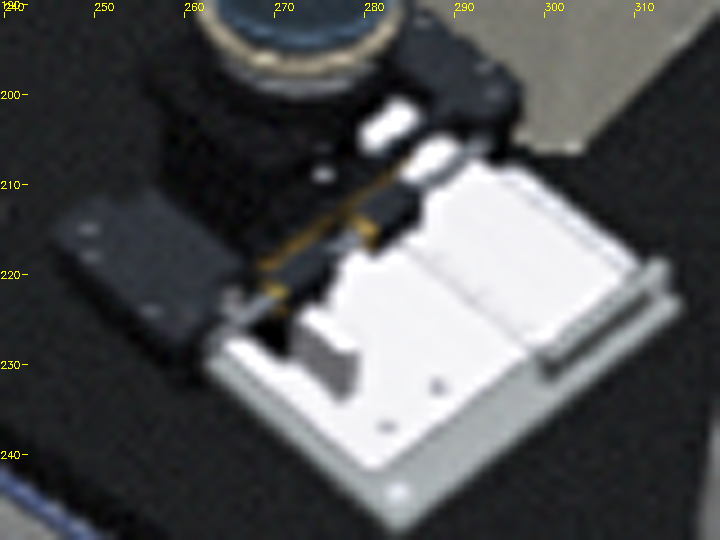

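```bash
python3 -m creep '[[0,0.004,0,0,0,0],[0,0.008,0.0002,0,0,0],[0,0.012,0.0002,0,0,0],[0,0.016,0.0002,0,0,0],[0,0.017,0.0002,0,0,0],[0,0.017,0.0002,0,0,0]]';  python3 go.py 0.4636 0.1438 0.0245 -0.1443; python3 -m creep '[[0,0.001,0,0,0,0],[0,0.002,0,0,0,0],[0,0.002,0,0,0,0]]';  python3 go.py 0.4636 0.1438 0.0245 -0.1443
```

```text
clock: 9.98
tcp_pos: [0.4604, 0.1436, 0.0242]
eef_rot: [-2.375, -2.055, 0.0]
contact_force: [0.8, 0.3, -1.3]
gripper_width: 0.0098
t 9.97 tcp [0.4604 0.1436 0.0242] F [ 0.8  0.3 -1.3] w 0.0098
shift [ 0.0007  0.0031 -0.0003] rot [-0.0006 -0.0002  0.0001] deg 0.0
axes [[0.144, 0.99, -0.001], [0.99, -0.144, 0.0], [0.0, -0.001, -1.0]]
clock: 10.35
tcp_pos: [0.4625, 0.1433, 0.0242]
eef_rot: [-2.375, -2.055, 0.0]
contact_force: [0.0, -0.1, -0.7]
gripper_width: 0.0095
t 10.35 tcp [0.4625 0.1433 0.0242] F [ 0.  -0.1 -0.7] w 0.0095
shift [ 0.0006  0.001  -0.0003] rot [-0.0004 -0.0003  0.0001] deg 0.0
axes [[0.144, 0.99, -0.0], [0.99, -0.144, 0.0], [0.0, -0.0, -1.0]]
```

Next I advance 1 mm per call until the force shows the stop bar.

```bash
python3 -m creep '[[0,0.0006,0,0,0,0],[0,0.0012,0,0,0,0],[0,0.0012,0,0,0,0]]'; python3 -m creep '[[0,0.0006,0,0,0,0],[0,0.0012,0,0,0,0],[0,0.0012,0,0,0,0]]';
```

```text
clock: 10.72
tcp_pos: [0.4639, 0.1431, 0.0242]
eef_rot: [-2.375, -2.055, -0.0]
contact_force: [0.4, -0.1, -1.3]
gripper_width: 0.0095
clock: 11.1
tcp_pos: [0.4645, 0.143, 0.0242]
eef_rot: [-2.375, -2.055, 0.001]
contact_force: [-2.3, -0.8, 0.7]
gripper_width: 0.0096
```

```bash
python3 go.py 0.4636 0.1438 0.0245 -0.1443; python3 - <<'E'
from h import *
crop(capture("scene"),240,190,320,250,9,"pics/s10.png")
crop(capture("top"),240,160,330,230,8,"pics/t10.png")
E
```

```text
t 11.1 tcp [0.4645 0.143  0.0242] F [-2.3 -0.8  0.7] w 0.0096
shift [ 0.0007 -0.001  -0.0003] rot [-0.0012 -0.0001  0.0002] deg 0.1
axes [[0.144, 0.99, -0.001], [0.99, -0.144, 0.0], [0.0, -0.001, -1.0]]
```

View pics/s10.png

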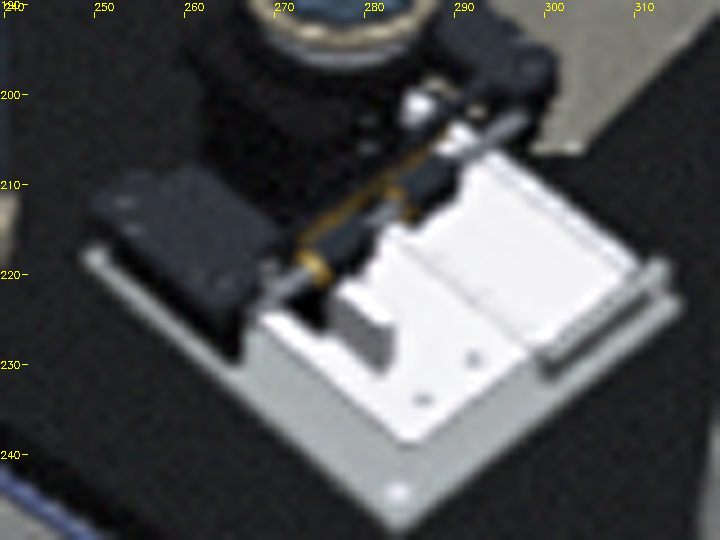

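View pics/t10.png

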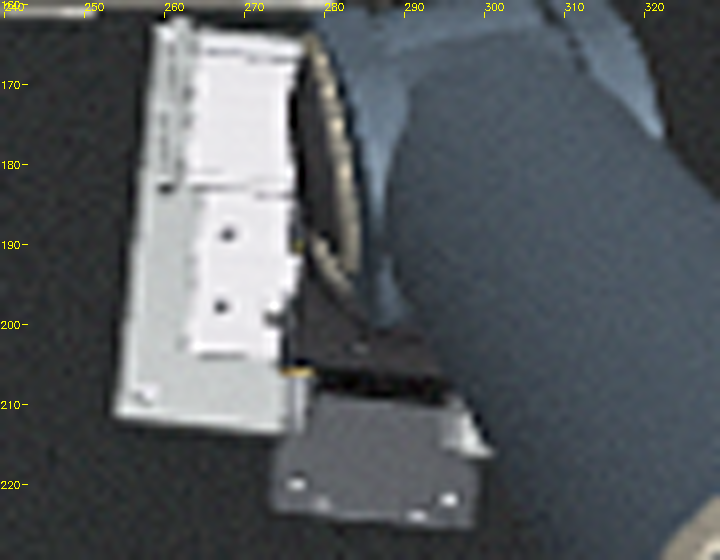

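```bash
python3 - <<'E'
from fit import *
t=capture("top"); s=capture("scene")
b=A([.5002,.1385,-.1443]); c,sn=np.cos(b[2]),np.sin(b[2])
for n,C,uv in(("right",s,[285.1,238.4]),("left",t,[263,203.5])):
    d=(atz(C,[uv],.017)[0]-A([*b[:2],0])); print(n,(c*d[0]+sn*d[1]).round(4),(-sn*d[0]+c*d[1]).round(4))
E
python3 -m creep '[[0,0.0002,0.0004,0.001,0,0],[0,0.0002,0.0008,0.001,0,0],[0,0.0002,0.0008,0.001,0,0],[0,0.0002,0.0008,0.001,0,0]]'
```

```text
right -0.0554 -0.0682
left -0.054 0.07
clock: 11.8
tcp_pos: [0.4645, 0.143, 0.0241]
eef_rot: [-2.374, -2.054, 0.002]
contact_force: [-5.3, -0.5, 9.5]
gripper_width: 0.0099
```

```bash
python3 - <<'E'
from h import *
for i in range(6):
    c=capture("scene"); o=observe(); print(o["clock"],o["contact_force"].round(1),o["tcp_pos"].round(4),o["gripper_width"].round(4))
crop(c,240,190,320,250,9,"pics/s11.png")
crop(capture("top"),190,150,390,240,4,"pics/t11.png")
from scipy.spatial.transform import Rotation as R
print(R.from_rotvec(o["eef_rot"]).as_matrix().round(4))
E
```

```text
Traceback (most recent call last):
AttributeError: 'float' object has no attribute 'round'
```

```bash
python3 - <<'E'
from h import *
for i in range(6):
    c=capture("scene"); o=observe(); print(o["clock"],o["contact_force"].round(1),o["tcp_pos"].round(4),round(o["gripper_width"],4))
crop(c,240,190,320,250,9,"pics/s11.png")
crop(capture("top"),190,150,390,240,4,"pics/t11.png")
from scipy.spatial.transform import Rotation as R
print(R.from_rotvec(o["eef_rot"]).as_matrix().round(4))
E
```

```text
11.9 [-4.8 -0.3 10.8] [0.4645 0.143  0.0241] 0.0099
11.95 [-5.7 -0.7  9.5] [0.4645 0.143  0.0241] 0.0093
12.0 [-5.5 -0.4  9.4] [0.4645 0.143  0.0242] 0.0095
12.05 [-5.2 -0.9 10.2] [0.4645 0.143  0.0241] 0.01
12.1 [-5.6 -0.1  9.9] [0.4645 0.143  0.0241] 0.0097
12.15 [-4.5 -0.4 10.1] [0.4645 0.143  0.0241] 0.0094
[[ 1.436e-01  9.896e-01 -2.800e-03]
 [ 9.896e-01 -1.436e-01  1.000e-03]
 [ 6.000e-04 -2.900e-03 -1.000e+00]]
```

View pics/s11.png

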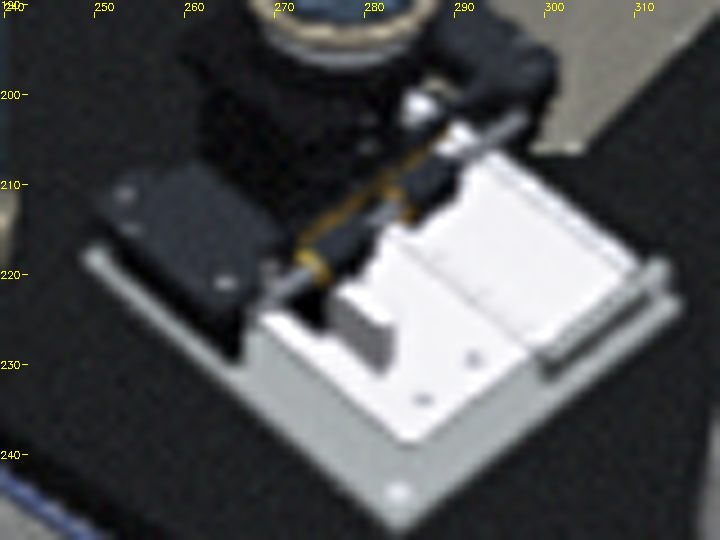

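View pics/t11.png

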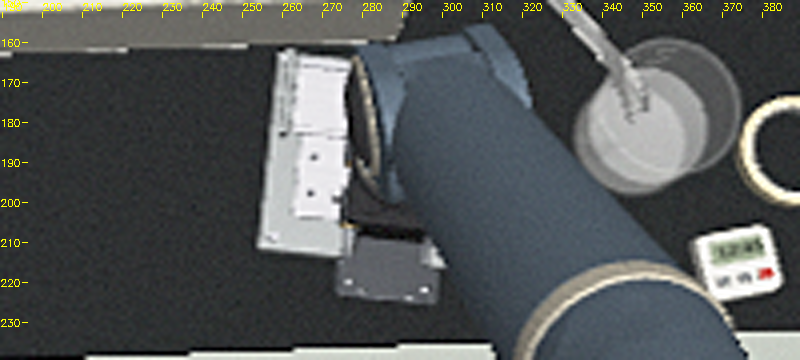

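```bash
python3 -c "
from workcell import *
print(finish_job()); o=observe(); print(o['clock'],o['contact_force'],o['gripper_width'])"
```

```text
the job is handed in; nothing more can be done
None
the job is handed in; nothing more can be done
```

I fitted the right-hand cover strip onto the drip board and handed the job in at about 12.2 s. The strip is still held in the gripper and pressed flat on the board. The hand-in reports no verdict, so what follows are my own last checks.

- **Position:** The strip's rear corners measured at board x −55.4 and −54.0 mm, against −55 expected when home. It sits about 1 mm off the middle. The tool yaw is within about 0.001 rad of the board, and its tilt is about 0.003 rad.
- **Stop bar:** A back-force appeared as the strip reached the home position, and it held at about 5 N at the end.
- **Press:** The tool was pushing down with a steady 9.4 to 10.8 N. Adding the strip's weight makes it roughly 12 N on the board, within the 4–30 N limit.
- **Grip:** The fingers were closed on the 10 mm fin, reading 9 to 10 mm, with the grip set to 45 N.
- **Flap:** It looked unmoved in every picture I took. I only judged this by eye; I did not measure its angle.
- **Bystanders:** I never moved near the timer, tape, vial or beaker, and noticed no unexpected contact force. The timer and part of the tape roll show in the last top view. The arm hid the vial there, and the beaker was outside the crop, so I did not re-check those two.

The two cameras disagreed by about 3 mm in absolute x. The shift was the same for the strip and the board, so it did not affect the fit.

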